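Refit the speaker's volume knob

ROBOT

A 6-joint arm with a two-finger parallel gripper is mounted at the origin on a cart in front of the work surface, level with it; the furniture and walls round the work are solid. World frame = base frame: x ahead of the robot, y to its left, z up, the work surface at z = 0. Lengths are in m, angles in degrees, forces in N, time in s.
With the tool pointing down it reaches from about 0.425 to 1.125 m from the base axis. Payload 14.9 kg.
Tool frame: the origin (TCP) lies where the fingers leave the gripper's body, on its centre line; the fingertips stand 78 mm ahead of it and the grasp point (between the pads) lies 60 mm ahead of it; z points along the fingers, y is the line along which they close (so a half turn about z gives the same grasp; the last joint's range is limited). The gripper opens to 91 mm and grips with 3 to 60 N. Pads are 32 mm wide; open, the fingers measure 118 mm over their backs; the gripper's body (76 mm by 178 mm) begins 60 mm behind the grasp point.
Start: joints at [-68.314, 21.709, 99.362, -0, 58.929, -1.908], TCP at [0.28, -0.641, 0.292] pointing down, gripper open.
Joint ranges: [-158.91, 158.91], [-42.39, 125.64], [0.06, 152.35], [-60.88, 240.88], [17.5, 164.5], [-176.32, 176.32]. Speed limits (degrees/s): [108.29, 108.29, 136.94, 180, 180, 180].

INTERFACE

Orientations are given as [roll, pitch, yaw] about the fixed x, y, z axes, in that order (R = Rz(yaw) Ry(pitch) Rx(roll)).
In Python, from bench import * gives the robot as it stands.
- The arm moves only by the tool carry_out, never from a script. Its argument "commands" is a list of rows, each a list of 3 entries, a list of its own where there are three numbers: the shift along the world's x, y, z in cm, then the turn, a rotation vector about the world's x, y, z in degrees, then the finger opening in cm, from 0 to 9.12. In form: [[[x, y, z], [rx, ry, rz], claw], ...]. A call has 1 to 8 rows; each row shifts and turns the commanded pose from where the row before left it; what a row does not reach is not made up. A row lasts 1/12 s, in which the tool goes at most 41.7 mm and 7.16 degrees, less where a joint would pass 70% of its speed; a pose out of reach is approached as far as the arm can. A call is refused whole if a number of a shift passes 4.17 or a number of a turn 7.16, either way. A call with a gripper value outside its range is refused whole. The fingers move at their own pace and stop on an object; the grip force is fixed at half the most. Time passes only in rows, so rows that do not move let the fingers close. It gives the time, the measured TCP pose, the force, the opening and the grip force at its end, in the units of the state.
- observe(): the state, without advancing time (a new reading comes with each control period).
- grab_frame(name): name is "scene" or "top" or "wrist"; returns a dict with "img" (420x560x3 uint8, blue, green, red), "range_z" (420x560 float32, m along the optical axis (not along the pixel's ray), 0 where there is no reading), "fx", "fy", "cx", "cy" (pixels), "pose" (4x4, takes a point from camera to world coordinates); the wrist camera has in their place "mount" (4x4, takes a point from camera to tool coordinates, whose origin is the TCP and whose axes are the flange's). Camera axes: x right, y down, z forward; pixel columns grow to the right and rows downward; lengths in m; the calibration is good to about 2 mm. A picture is of the moment at which its call begins: read the wrist's pose just before it.
- sign_off(): hands the job in; it is judged then, once.
The state is a dict: "clock": time; "q": joint angles; "dq": joint speeds; "joint_torque": joint torques, N m; "eef_pos": TCP position; "eef_rot": TCP orientation; "ft_force": force on the tool from outside, world axes, zero at the start; "wrist_torque": the same for the moment, N m; "opening": finger opening in m; "grasp_force": force on a finger pad.
Only numpy, scipy, OpenCV 4.12 (cv2) and the standard library are available. Lean on these libraries where they do the work, as an engineer would, in place of code of your own. Each camera call takes 0.05 s, during which the arm holds its last target. There are 200 camera calls.

TASK

The volume knob has come off the desk speaker. Put it back on its D-shaped shaft: feel gently for the turn at which the flats match, push it on until it snaps fully home, then turn it until its white pointer line points at the green mark on the dial, and let go. Press with no more than about 12 N, so that the sprung shaft is never pushed in as far as its stop, and leave the other things on the desk where they are.

Things in the scene. Friction and masses are not known exactly. Their poses are not given: they have to be found in the camera images.
- speaker: Grey desk speaker, fixed, 120 x 170 x 45 mm (x, y, z); origin at the centre of its underside; x away from its front (roughly away from the robot), y left, z up. On its flat top (z = 45): a round grille at +y, and a black dial 66 mm across with white ticks, centred on the vertical steel shaft at (0, -45).
- green_mark (a point): The green mark on the speaker's dial, 28 mm from the shaft's axis, exactly in the speaker's +x direction from it; axes as the speaker's.
- shaft_seat (a point): On the speaker at (0, -45, 50) mm, axes as its own: the shaft's axis, on top of the aluminium bush (30 mm across, 5 mm high) on which the knob seats; fully home, the knob's origin is here. Two sprung nibs 10 mm up the shaft resist the knob from 13 mm above its seat down (4 to 8 N) and snap out above its collar over the last 2 mm, holding it home.
- shaft_top (a point): On the shaft's axis, 20 mm above shaft_seat, axes as the speaker's. Shaft 16 mm thick, one flat 2.5 mm from the axis, 2 mm chamfer on its round edge. Its turn is not reported: at first the flat faces 0.3 to 1.6 rad counter-clockwise (from above) of the speaker's +x; friction 0.04 N m, range +1.8 (ccw) to -1.0 rad.
- bush (a joint): How far the shaft with its bush is pushed down into the speaker, in m: 0 up, 0.0042 at its hard stop. A preloaded spring holds it up: it starts to give at 9 N, reaches 2 mm at 13 N and the stop at 17 N, and returns when let go.
- volume_knob: Loose black round knob, 40 mm in diameter, 38 mm high, 60 g, standing bore down on the desk; origin at the centre of its underside, z up, x toward the white pointer line on its top and side. Rubber-faced (friction about 1.2). Grip it round its upper half, on any two opposite sides.
- knob_bore (a point): The knob's origin again, at the mouth of its D-shaped bore: 17.2 mm across (0.6 mm clearance; 0.5 mm at the flat), flat 3 mm from the axis on the +x (pointer) side, 8 mm deep, then a wider hollow up to 22 mm. It slips on only within about 0.15 rad of the right turn (and 0.1 rad of play once on); otherwise it stands on the shaft's top, 16 to 20 mm above its seat. It jams if pushed off-line.
- mug: White mug, bystander, 78 x 110 x 97 mm, origin at the centre of its underside. Leave alone.
- stapler: Red stapler, bystander, 143 x 35 x 46 mm, origin at the centre of its underside. Leave alone.
- sticky_pad: Yellow sticky-note pad, bystander, 76 x 76 x 14 mm, origin at the centre of its underside. Leave alone.
Not all that is in view belongs to the job. Of the things that look like the volume_knob, the smaller one is meant.

How it is judged:
By the outcome, as a careful person would: the job done as asked, in the order asked, and still so for the second after the job is handed in, with the robot touching nothing.
It also fails if it takes over 58 s, if anything falls off the work surface, if the arm or the gripper's body presses on something with over 40 N, if the wrist force passes 120 N, or if a joint passes its speed limit or range.

## Working session

There is one attempt and no reset: what is moved stays moved. The work goes in short steps, Python scripts to look and compute and a tool call to move; the robot and the scene stay as the last step left them, time stands still between calls to the robot, and variables do not carry over. Pictures are saved under pics/ and viewed, at most 13 in all, crops included, and the job is handed in when it is done.

Besides the shell and the picture viewer there is one more tool, called after "Emit:" as name(argument=value, ...) on one line, values as JSON. carry_out: Moves the arm, as the interface text tells. Its arguments: {"type":"object","properties":{"commands":{"type":"array"}},"required":["commands"]}

```bash
ls; mkdir -p pics; python3 - <<'E'
from bench import *
import cv2,numpy as np,pickle
s=observe();print(s)
f={n:grab_frame(n) for n in("top","scene")}
pickle.dump(f,open('f0.pkl','wb'))
for n in f:
    cv2.imwrite(f'pics/{n}0.png',f[n]['img']); print(n,f[n]['fx'],f[n]['cx'],f[n]['cy'],np.round(f[n]['pose'],3).tolist())
E
```

```text
pics
{'clock': 0.0, 'q': array([-6.83135864e+01,  2.17396990e+01,  9.93949871e+01, -6.17390390e-04,
        5.89289712e+01, -1.90582215e+00]), 'dq': array([-0.02845215, -0.05441672,  0.03415009,  0.08224674,  0.01333648,
       -0.01578074]), 'joint_torque': array([ 5.73794881e-03, -7.63719034e+01, -4.34384930e+01,  6.52346550e-02,
        4.24221880e-02, -6.58447402e-05]), 'eef_pos': array([ 0.2800606 , -0.64119835,  0.29157914]), 'eef_rot': array([-1.79936360e+02, -1.58886795e-03,  2.35925538e+01]), 'ft_force': array([-0.23661138,  0.00436208, -0.76562188]), 'wrist_torque': array([0.00150014, 0.01924723, 0.00582316]), 'grasp_force': 0.0, 'opening': 0.09114168510438383}
top 379.1289853624115 279.8183463563734 206.13628268343692 [[0.001, -0.989, 0.148, 0.374], [-1.0, -0.002, -0.006, -0.177], [0.006, -0.148, -0.989, 1.252], [0.0, 0.0, 0.0, 1.0]]
scene 442.7396638312186 279.356141214489 211.04236492023412 [[0.555, -0.464, 0.691, -0.276], [-0.832, -0.29, 0.473, -0.717], [-0.019, -0.837, -0.546, 0.711], [0.0, 0.0, 0.0, 1.0]]
```

View pics/top0.png

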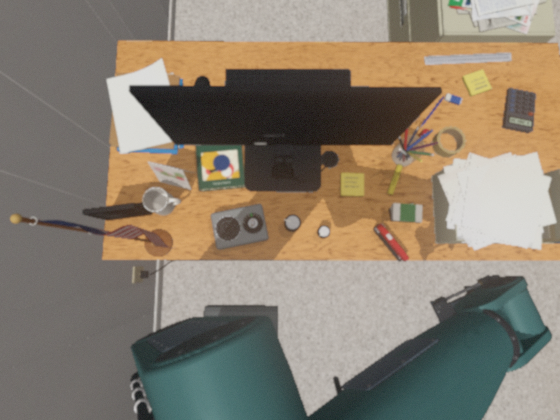

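View pics/scene0.png

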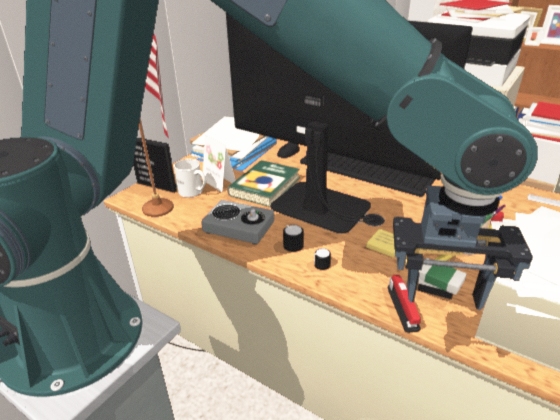

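The top view shows the speaker at (240,226), with its grille at (228,228) and its dial and shaft at (253,223). Two things could be the knob: a larger black one at (292,223) in top and (293,237) in scene, and a smaller one at (323,231) in top and (322,259) in scene. The description says the smaller one. The dark disc at (330,159) is flat, so it isn't a candidate.

```bash
cat > h.py <<'E'
import numpy as np,cv2
from scipy.spatial.transform import Rotation as R
def T(p,e):
    M=np.eye(4);M[:3,:3]=R.from_euler('xyz',e,degrees=True).as_matrix();M[:3,3]=p;return M
def cloud(f,P=None):
    P=f['pose'] if P is None else P
    v,u=np.mgrid[:420,:560];z=f['range_z']
    c=np.stack([(u-f['cx'])*z/f['fx'],(v-f['cy'])*z/f['fy'],z],-1)
    return c@P[:3,:3].T+P[:3,3]
def ray(f,uv,h,P=None):
    P=f['pose'] if P is None else P
    uv=np.atleast_2d(uv).astype(float)
    d=np.c_[(uv[:,0]-f['cx'])/f['fx'],(uv[:,1]-f['cy'])/f['fy'],np.ones(len(uv))]@P[:3,:3].T
    return P[:3,3]+d*((h-P[2,3])/d[:,2])[:,None]
E
python3 - <<'E'
from h import *
import pickle
f=pickle.load(open('f0.pkl','rb'));t=f['top'];c=cloud(t)
for n,(u,v) in dict(big=(292,223),small=(323,231),shaft=(253,223),grille=(228,228),desk=(300,245),book=(220,165),monitorTop=(280,90),monbase=(283,170),mug=(157,200)).items(): print(n,c[v,u].round(3))
# object extents by height
for n,(a,b,lo,hi) in dict(big=((280,210),(306,238),.01,.08),small=((312,220),(334,242),.01,.08),spk=((205,198),(274,252),.03,.06)).items():
    p=c[a[1]:b[1],a[0]:b[0]].reshape(-1,3);p=p[(p[:,2]>lo)&(p[:,2]<hi)];print(n,len(p),p.min(0).round(3),p.max(0).round(3))
m=(c[...,2]>.035)&(c[...,2]<.056);r=np.zeros_like(m);r[198:252,205:274]=1
pts=c[m&r][:,:2].astype(np.float32);print('spk rect',cv2.minAreaRect(pts))
x=cv2.resize(t['img'][195:260,200:345],None,fx=5,fy=5,interpolation=cv2.INTER_CUBIC);cv2.imwrite('pics/crop1.png',x)
E
```

```text
big [ 0.499 -0.223  0.05 ]
small [ 0.475 -0.323  0.039]
shaft [ 0.497 -0.1    0.073]
grille [ 0.484 -0.019  0.043]
desk [ 0.432 -0.251 -0.002]
book [0.692 0.013 0.036]
monitorTop [ 0.719 -0.182  0.529]
monbase [ 0.656 -0.193  0.116]
mug [0.58  0.223 0.009]
big 235 [ 0.475 -0.249  0.011] [ 0.526 -0.198  0.058]
small 135 [ 0.453 -0.343  0.014] [ 0.492 -0.304  0.044]
spk 1944 [ 0.417 -0.143  0.03 ] [0.563 0.041 0.054]
spk rect ((0.49016764760017395, -0.05181527137756348), (0.12015001475811005, 0.1694963574409485), 11.472868919372559)
```

View pics/crop1.png

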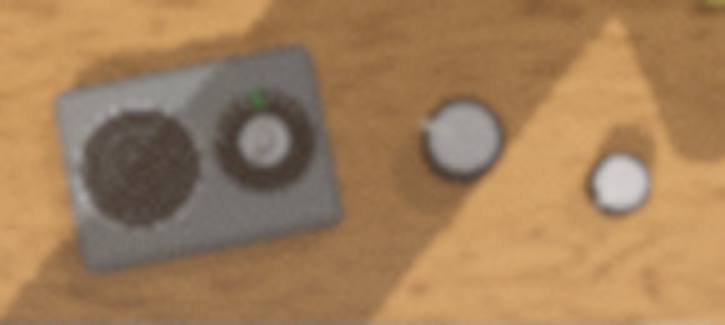

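The crop shows the two candidates clearly. The small one is at crop (619,183), 40 mm across and 39 mm high, which fits `volume_knob`. The large one at crop (462,138) is 50 mm across, so it's the decoy. The speaker rectangle measures 120 x 169 mm with yaw about 11.5°, and the green mark is at crop (258,98). I'm moving over the small knob.

Emit:
carry_out(commands=[[[1.9,3.2,-0.5],[0,0,0],9.1],[[1.9,3.2,-0.5],[0,0,0],9.1],[[1.9,3.2,-0.5],[0,0,0],9.1],[[1.9,3.2,-0.5],[0,0,0],9.1],[[1.9,3.2,-0.5],[0,0,0],9.1],[[1.9,3.2,-0.5],[0,0,0],9.1],[[1.9,3.2,-0.5],[0,0,0],9.1],[[1.9,3.2,-0.5],[0,0,0],9.1]])

```text
clock: 0.77
eef_pos: [0.4326, -0.3838, 0.2519]
eef_rot: [-180.0, 0.0, 23.6]
ft_force: [0.3, -0.2, 0.4]
opening: 0.091
grasp_force: 0.0
```

Emit:
carry_out(commands=[[[1.9,3.0,-0.6],[0,0,0],9.1],[[1.9,3.0,-0.6],[0,0,0],9.1],[[0,0,0],[0,0,0],9.1]])

```text
clock: 1.02
eef_pos: [0.4717, -0.3212, 0.239]
eef_rot: [-179.9, 0.0, 23.8]
ft_force: [-0.2, -0.7, 0.7]
opening: 0.091
grasp_force: 0.0
```

```bash
python3 - <<'E'
from bench import *
from h import *
import pickle
t=pickle.load(open('f0.pkl','rb'))['top'];c=cloud(t)
m=(c[...,2]>.12)&(c[...,1]>-.35)&(c[...,1]<.1)&(c[...,0]>.45)
p=c[m];print('monitor x min',p[:,0].min().round(3))
s=observe();f=grab_frame('wrist');f['P']=T(s['eef_pos'],s['eef_rot'])@f['mount']
pickle.dump(f,open('w1.pkl','wb'));cv2.imwrite('pics/w1.png',f['img'])
print(s['clock'],s['eef_pos'],s['eef_rot'],s['q'],f['fx'],f['mount'].round(3).tolist())
E
```

```text
monitor x min 0.629
1.0167 [ 0.47171841 -0.32119086  0.23896106] [-1.79880822e+02  2.71387368e-02  2.37666381e+01] [-3.66024957e+01  1.43844560e+01  1.15920735e+02  4.62514918e-02
  4.98118284e+01  2.96010122e+01] 341.20720369980705 [[-0.0, -0.961, -0.277, 0.079], [1.0, -0.0, -0.001, 0.0], [0.001, -0.277, 0.961, -0.092], [0.0, 0.0, 0.0, 1.0]]
```

View pics/w1.png

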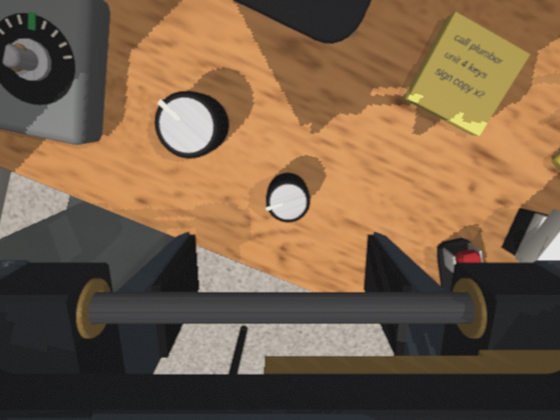

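The wrist view shows the small knob's silver cap at about (289,200), with its white pointer running out to (268,209). The big knob is at (187,124), the shaft at about (15,58) and the green mark at (32,20).

```bash
python3 - <<'E'
from h import *
import pickle
f=pickle.load(open('w1.pkl','rb'));P=f['P'];im=f['img'].astype(int)
print('range', cloud(f,P)[200,289].round(4), cloud(f,P)[250,250].round(4))
g=im.min(2);sat=im.max(2)-im.min(2)
m=((g>110)&(sat<60)).astype(np.uint8);r=np.zeros_like(m);r[165:235,245:330]=1;m*=r
n,l,st,ce=cv2.connectedComponentsWithStats(m);k=1+np.argmax(st[1:,4]);print(st[k],ce[k])
cnt=cv2.findContours((l==k).astype(np.uint8),0,1)[0];cnt=max(cnt,key=len).reshape(-1,2)
w=ray(f,cnt,.038,P)[:,:2];c=np.median(w,0)
for _ in range(20):
    d=np.hypot(*(w-c).T);k2=d<np.median(d)*1.12
    A=np.c_[2*w[k2],np.ones(k2.sum())];s=np.linalg.lstsq(A,(w[k2]**2).sum(1),rcond=None)[0];c=s[:2]
print('cap',c.round(4),'r',np.sqrt(s[2]+c@c).round(4))
j=np.argmax(np.hypot(*(w-c).T));print('tip',w[j].round(4),cnt[j],'ang',np.degrees(np.arctan2(*(w[j]-c)[::-1])).round(1))
# white pointer pixels
m2=((g>200)).astype(np.uint8)*r;vu=np.argwhere(m2)[:,::-1];print(len(vu))
if len(vu)>3:
    q=ray(f,vu,.038,P)[:,:2]-c;q=q[np.hypot(*q.T)>.006];mm=q.mean(0);print('white ang',np.degrees(np.arctan2(mm[1],mm[0])).round(1),len(q))
x=cv2.resize(f['img'][165:235,240:335],None,fx=6,fy=6,interpolation=cv2.INTER_CUBIC)
y=cv2.resize(f['img'][0:110,0:110],(420,420),interpolation=cv2.INTER_CUBIC)[:,:230]
cv2.imwrite('pics/crop2.png',np.hstack([x,y]))
E
```

```text
range [ 0.4778 -0.3257  0.0381] [ 4.035e-01 -3.151e-01 -2.000e-04]
[ 265  184   42   36 1068] [287.3005618  201.48595506]
cap [ 0.4759 -0.3252] r 0.0161
tip [ 0.4633 -0.3088] [265 207] ang 127.6
897
white ang 68.4 756
```

View pics/crop2.png

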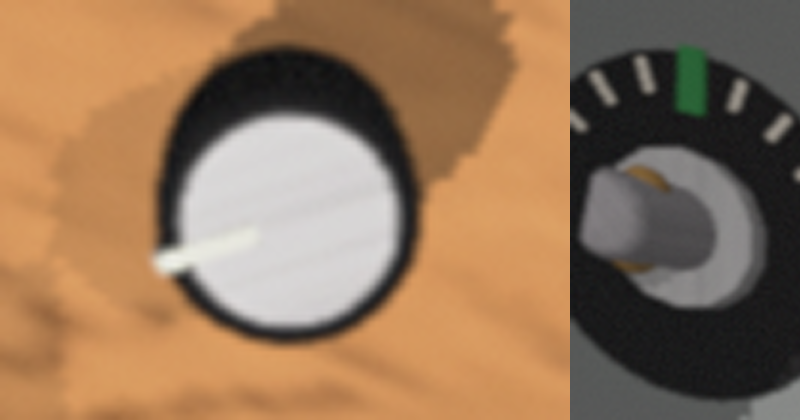

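The pointer direction is about 128° in the world frame, and its 20.7 mm tip radius matches the 20 mm rim. I'm descending with a 42° turn, to leave wrist range for turning later.

Emit:
carry_out(commands=[[[0.07,-0.07,-2],[0,0,7.05],7],[[0.07,-0.07,-2],[0,0,7.05],7],[[0.07,-0.07,-2],[0,0,7.05],7],[[0.07,-0.07,-2],[0,0,7.05],7],[[0.07,-0.07,-2],[0,0,7.05],7],[[0.07,-0.05,-2],[0,0,7.05],7],[[0,0,-1.5],[0,0,0],7],[[0,0,-1.4],[0,0,0],7]])

```text
clock: 1.73
eef_pos: [0.4737, -0.3302, 0.0901]
eef_rot: [-180.0, -0.0, 65.9]
ft_force: [-0.2, -0.3, -1.3]
opening: 0.0699
grasp_force: 0.0
```

Emit:
carry_out(commands=[[[0,0,0],[0,0,0],6],[[0,0,0],[0,0,0],5],[[0,0,0],[0,0,0],4],[[0,0,0],[0,0,0],3],[[0,0,0],[0,0,0],3],[[0,0,0],[0,0,0],3],[[0,0,0],[0,0,0],3],[[0,0,0],[0,0,0],3]])

```text
clock: 2.4
eef_pos: [0.4747, -0.3299, 0.0922]
eef_rot: [179.9, 0.0, 65.9]
ft_force: [-2.7, -0.7, 7.8]
opening: 0.0389
grasp_force: 30.0
```

The TCP ended up about 5 mm short in y, so the grip is off-centre. I'm opening again to measure from close up.

Emit:
carry_out(commands=[[[0,0,0],[0,0,0],5],[[0,0,0],[0,0,0],6],[[0,0,0],[0,0,0],6],[[0,0,0],[0,0,0],6]])

```text
clock: 2.73
eef_pos: [0.4744, -0.3295, 0.0913]
eef_rot: [180.0, -0.0, 65.9]
ft_force: [0.3, 0.7, 0.1]
opening: 0.0596
grasp_force: 0.0
```

```bash
python3 - <<'E'
from bench import *
from h import *
import pickle
s=observe();f=grab_frame('wrist');P=f['P']=T(s['eef_pos'],s['eef_rot'])@f['mount']
pickle.dump(f,open('w2.pkl','wb'));cv2.imwrite('pics/w2.png',f['img'])
print(s['eef_pos'],s['eef_rot'],s['ft_force'],s['opening'])
c=cloud(f,P);m=(abs(c[...,2]-.038)<.006)&(np.hypot(c[...,0]-.475,c[...,1]+.325)<.03);print(m.sum(),c[m].mean(0))
E
```

```text
[ 0.47440762 -0.32946895  0.09131225] [ 1.79993993e+02 -6.63791390e-04  6.58954866e+01] [0.34490057 0.7240551  0.08774992] 0.05958048275409077
4405 [ 0.47801406 -0.32031344  0.03752654]
```

View pics/w2.png

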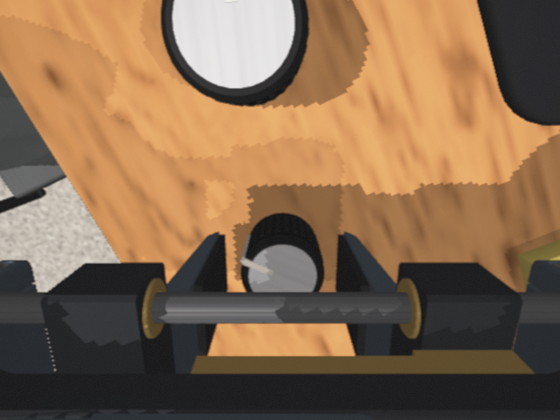

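The knob's cap is between the fingers at about (283,272). Its lower edge is hidden by the bar at v≈293, and the pointer runs to (242,261). I'm fitting the visible arc.

```bash
cat >> h.py <<'E'
def cap(f,P,h,box,vmax,thr=110,rr=.0163):
    """cap centre: circle of known radius through the visible rim of the silver cap"""
    from scipy.optimize import least_squares
    im=f['img'].astype(int);u0,v0,u1,v1=box
    m=((im.min(2)>thr)&(im.max(2)-im.min(2)<40)).astype(np.uint8);r=np.zeros_like(m);r[v0:v1,u0:u1]=1;m*=r
    m=cv2.morphologyEx(m,cv2.MORPH_OPEN,np.ones((9,9),np.uint8))
    cn=max(cv2.findContours(m,0,1)[0],key=len).reshape(-1,2);cn=cn[cn[:,1]<vmax]
    w=ray(f,cn,h,P)[:,:2]
    s=least_squares(lambda c:np.hypot(*(w-c[:2]).T)-c[2],[*w.mean(0),rr],loss='soft_l1',f_scale=.0005).x
    return s,len(cn)
E
python3 - <<'E'
from h import *
import pickle
f=pickle.load(open('w2.pkl','rb'));P=f['P']
print(f['img'][272,283],f['img'][285,270])
s,n=cap(f,P,.038,(240,235,325,292),288);print(s.round(4),n)
f1=pickle.load(open('w1.pkl','rb'));s1,n=cap(f1,f1['P'],.038,(245,165,330,235),400);print(s1.round(4),n)
d=s[:2]-P[:2,3]
t=ray(f,[(242,261),(268,271)],.038,P)[:,:2]-s[:2];print('ptr',np.degrees(np.arctan2(t[:,1],t[:,0])),np.hypot(*t.T), np.degrees(np.arctan2(*(t[0]-t[1])[::-1])))
t=ray(f1,[(266.3,209.2),(282.5,204)],.038,f1['P'])[:,:2]-s1[:2];print('ptr1',np.degrees(np.arctan2(t[:,1],t[:,0])), np.degrees(np.arctan2(*(t[0]-t[1])[::-1])))
e=T([0.47440762,-0.32946895,.0913],[180,0,65.9]);print('knob in tool',(np.linalg.inv(e)@[*s[:2],.038,1]).round(4))
E
```

```text
[130 130 132] [129 129 131]
[ 0.4768 -0.3255  0.0156] 117
[ 0.476  -0.3251  0.016 ] 102
ptr [133.36929692 134.22010197] [0.01999198 0.00698429] 132.9125229763322
ptr1 [134.2625168  140.62621671] 132.1616021656985
knob in tool [4.60e-03 6.00e-04 5.33e-02 1.00e+00]
```

The pointer is at 133°, and the knob sits 4.6 mm along tool +x from the grasp centre. I'm re-centring and closing.

Emit:
carry_out(commands=[[[0.19,0.42,0],[0,0,0],6],[[0,0,0],[0,0,0],6],[[0,0,0],[0,0,0],5],[[0,0,0],[0,0,0],4],[[0,0,0],[0,0,0],3],[[0,0,0],[0,0,0],3],[[0,0,0],[0,0,0],3],[[0,0,0],[0,0,0],3]])

```text
clock: 3.45
eef_pos: [0.4763, -0.3253, 0.0912]
eef_rot: [180.0, -0.0, 65.9]
ft_force: [0.0, -0.7, -0.5]
opening: 0.0392
grasp_force: 30.0
```

Emit:
carry_out(commands=[[[0,0,1],[0,0,0],3],[[0,0,2],[0,0,0],3],[[0,0,3],[0,0,0],3],[[0,0,3],[0,0,0],3],[[0,0,3],[0,0,0],3],[[0,0,2],[0,0,0],3],[[0,0,0],[0,0,0],3],[[0,0,0],[0,0,0],3]])

```text
clock: 4.12
eef_pos: [0.4766, -0.3255, 0.2327]
eef_rot: [179.9, 0.0, 65.9]
ft_force: [0.8, 1.3, -0.8]
opening: 0.0392
grasp_force: 30.0
```

```bash
python3 - <<'E'
from bench import *
from h import *
import pickle
s=observe();f=grab_frame('wrist');E=T(s['eef_pos'],s['eef_rot']);P=f['P']=E@f['mount']
pickle.dump((f,E),open('w3.pkl','wb'));cv2.imwrite('pics/w3.png',f['img'])
print(s['eef_pos'],s['eef_rot'],s['ft_force'],s['opening'])
c=cloud(f,P);q=(c-E[:3,3])@E[:3,:3]
m=(abs(q[...,0])<.012)&(abs(q[...,1])<.012)&(q[...,2]>.03)&(q[...,2]<.08);v=np.argwhere(m);print('cap z tool',m.sum(),np.median(q[m][:,2]),v.min(0),v.max(0))
E
```

```text
[ 0.47655726 -0.32553234  0.23268243] [1.79859150e+02 3.21012903e-02 6.58908186e+01] [ 0.82226726  1.29702108 -0.76312526] 0.039178379751234095
cap z tool 1535 0.05322530036996845 [261 255] [291 306]
```

View pics/w3.png

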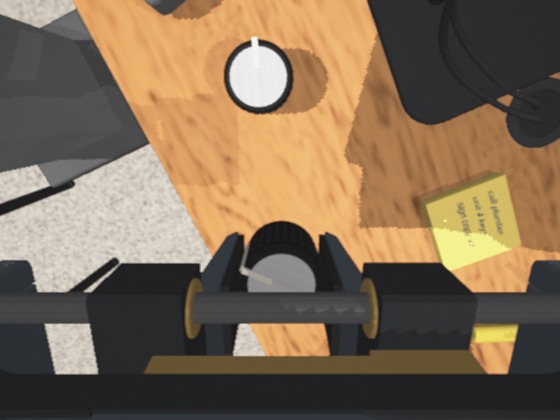

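The knob is in the hand. Its cap is at (283,285), with the pointer from (242,271) to (270,283). I'm going to a spot where the wrist camera stands straight above the shaft.

Emit:
carry_out(commands=[[[-0.3,3,0],[0,0,0],3],[[-0.3,3,0],[0,0,0],3],[[-0.3,3,0],[0,0,0],3],[[-0.3,3,0],[0,0,0],3],[[-0.3,2.75,0],[0,0,0],3],[[0,0,0],[0,0,0],3],[[0,0,0],[0,0,0],3]])

```text
clock: 4.75
eef_pos: [0.4606, -0.1766, 0.2301]
eef_rot: [-179.9, 0.0, 66.0]
ft_force: [-0.7, -1.0, -1.0]
opening: 0.0391
grasp_force: 30.0
```

```bash
python3 - <<'E'
from bench import *
from h import *
import pickle
f,E=pickle.load(open('w3.pkl','rb'))
s,n=cap(f,f['P'],E[2,3]-.0532,(243,240,322,296),289,100);print('cap in tool',s.round(4),(np.linalg.inv(E)@[*s[:2],E[2,3]-.0532,1]).round(4))
t=ray(f,[(242,271),(270,283)],E[2,3]-.0532,f['P'])[:,:2]-s[:2];print('ptr',np.degrees(np.arctan2(t[:,1],t[:,0])),np.degrees(np.arctan2(*(t[0]-t[1])[::-1])))
s=observe();f=grab_frame('wrist');E=T(s['eef_pos'],s['eef_rot']);P=f['P']=E@f['mount']
pickle.dump((f,E),open('w4.pkl','wb'))
print(s['eef_pos'],s['eef_rot'],s['opening'])
pc=np.linalg.inv(P)@[.499,-.096,.07,1];u,v=int(f['cx']+f['fx']*pc[0]/pc[2]),int(f['cy']+f['fy']*pc[1]/pc[2]);print(u,v)
v0=max(v-60,0);u0=max(u-75,0);print(u0,v0)
cv2.imwrite('pics/w4.png',cv2.resize(f['img'][v0:v0+120,u0:u0+150],None,fx=5,fy=5,interpolation=cv2.INTER_CUBIC))
E
```

```text
cap in tool [ 0.4767 -0.3256  0.0157] [0.00e+00 1.00e-04 5.32e-02 1.00e+00]
ptr [134.23234952 145.16785756] 130.29701231855714
[ 0.46059704 -0.1765954   0.23013384] [-1.79878155e+02  3.78220504e-03  6.60075275e+01] 0.03910548004090061
284 96
209 36
```

View pics/w4.png

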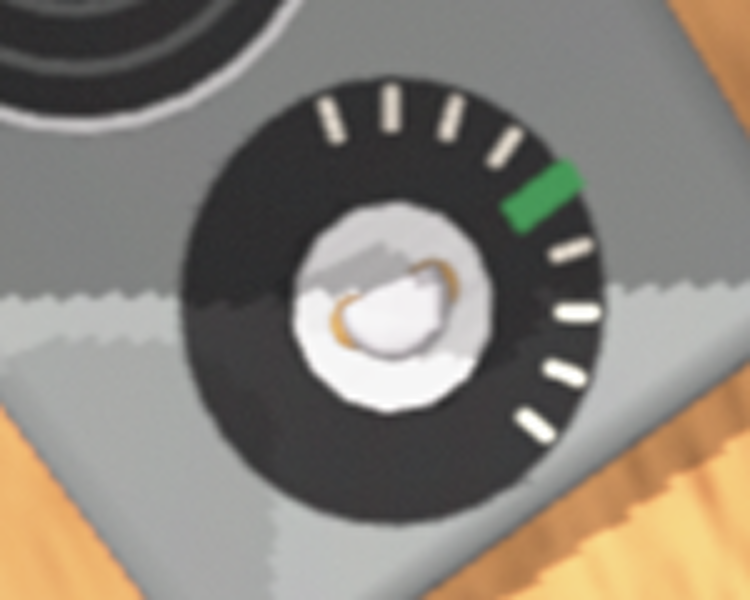

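The crop shows the D-shaft with its flat edge running from crop (345,310) to (447,270) and facing up. The bush is centred at (393,307), the dial around it spans u 182–605, and the green mark is at (543,196).

```bash
python3 - <<'E'
from h import *
import pickle
from scipy.optimize import least_squares
f,E=pickle.load(open('w4.pkl','rb'));P=f['P'];im=f['img'].astype(int)
o=np.array([209,36]);px=lambda a:(np.array(a)+.5)/5-.5+o
fit=lambda w,r:least_squares(lambda c:np.hypot(*(w-c[:2]).T)-c[2],[*w.mean(0),r],loss='soft_l1',f_scale=.0005).x
def circ(mask,h,r):
    cn=max(cv2.findContours(mask.astype(np.uint8),0,1)[0],key=cv2.contourArea)
    return fit(ray(f,cn.reshape(-1,2),h,P)[:,:2],r)
reg=np.zeros(im.shape[:2],bool);reg[45:145,240:335]=1
d=circ((im.max(2)<90)&reg,.045,.033);print('dial',d.round(4))
reg2=np.zeros_like(reg);reg2[70:125,262:312]=1
b=circ((im.max(2)>110)&reg2,.05,.015);print('bush',b.round(4))
g=(im[...,1]>im[...,2]+30)&(im[...,1]>im[...,0]+30)&reg
w=ray(f,np.argwhere(g)[:,::-1],.045,P)[:,:2].mean(0)
for n,c in(('dial',d),('bush',b)):print('green',n,np.degrees(np.arctan2(*(w-c[:2])[::-1])).round(2),np.hypot(*(w-c[:2])).round(4))
e=ray(f,[px((345,310)),px((447,270))],.07,P)[:,:2];v=e[1]-e[0];print('flat edge',e.round(4),np.hypot(*v).round(4),'normal',np.degrees(np.arctan2(v[1],v[0]))+90)
# dist of edge from axis
n=np.array([-v[1],v[0]])/np.hypot(*v);print([((e[0]-c[:2])@n).round(4) for c in(d,b)])
c=cloud(f,P);print('z',c[97,290-2].round(4),c[150,300].round(4))
E
```

```text
dial [ 0.4997 -0.0962  0.0313]
bush [ 0.5007 -0.0968  0.0148]
green dial 10.18 0.029
green bush 11.88 0.0281
flat edge [[ 0.4941 -0.0949]
 [ 0.5093 -0.0958]] 0.0152 normal 86.39201814225686
[np.float64(0.0009), np.float64(0.0015)]
z [ 0.5009 -0.0975  0.0707] [ 0.4943 -0.1384  0.0389]
```

The shaft axis is near (0.5008, −0.0970) and the flat faces about 86°, which is 1.30 rad from the speaker's x and inside the stated range. The green mark is at about 11.5°. The tool yaw needed is about 19.3°.

Emit:
carry_out(commands=[[[0.57,1.14,-0.8],[0,0,-6.7],3],[[0.57,1.14,-0.8],[0,0,-6.7],3],[[0.57,1.14,-0.8],[0,0,-6.7],3],[[0.57,1.14,-0.8],[0,0,-6.7],3],[[0.57,1.14,-0.8],[0,0,-6.7],3],[[0.57,1.14,-0.8],[0,0,-6.6],3],[[0.57,1.14,-0.8],[0,0,-6.6],3],[[0,0,0],[0,0,0],3]])

```text
clock: 5.47
eef_pos: [0.5013, -0.0976, 0.1734]
eef_rot: [-179.9, 0.1, 18.8]
ft_force: [-0.6, 0.8, -0.7]
opening: 0.0393
grasp_force: 30.0
```

Emit:
carry_out(commands=[[[0,0,0],[0,0,0],3],[[0,0,0],[0,0,0],3]])

```text
clock: 5.63
eef_pos: [0.5011, -0.0988, 0.1752]
eef_rot: [-180.0, 0.0, 19.4]
ft_force: [0.5, -0.2, -1.0]
opening: 0.039
grasp_force: 30.0
```

Emit:
carry_out(commands=[[[0,0.15,-0.3],[0,0,0],3],[[0,0,-0.3],[0,0,0],3],[[0,0,-0.2],[0,0,0],3],[[0,0,0],[0,0,0],3]])

```text
clock: 5.97
eef_pos: [0.5009, -0.0967, 0.1669]
eef_rot: [-180.0, 0.0, 19.2]
ft_force: [-0.1, 0.3, -0.3]
opening: 0.0395
grasp_force: 30.0
```

```bash
cat > av.py <<'E'
from bench import *
import numpy as np
a=[]
for i in range(6): grab_frame('wrist');s=observe();a.append([*s['eef_pos']*1000,s['eef_rot'][2],*s['ft_force']])
print(s['clock'],np.mean(a,0).round(2),np.std(a,0).round(2))
E
python3 av.py
```

```text
6.2667 [ 5.0116e+02 -9.6590e+01  1.6725e+02  1.9210e+01  3.0000e-01  2.9000e-01
 -9.4000e-01] [0.09 0.05 0.11 0.   0.86 0.47 0.47]
```

Emit:
carry_out(commands=[[[0,0,-0.2],[0,0,0],3],[[0,0,-0.2],[0,0,0],3],[[0,0,-0.1],[0,0,0],3],[[0,0,0],[0,0,0],3]])

```text
clock: 6.6
eef_pos: [0.501, -0.0964, 0.1619]
eef_rot: [-180.0, 0.0, 19.2]
ft_force: [-0.9, 0.7, -0.9]
opening: 0.0393
grasp_force: 30.0
```

Emit:
carry_out(commands=[[[0,0,-0.1],[0,0,0],3],[[0,0,-0.1],[0,0,0],3],[[0,0,0],[0,0,0],3]])

```text
clock: 6.85
eef_pos: [0.5011, -0.0965, 0.1601]
eef_rot: [-180.0, 0.0, 19.2]
ft_force: [0.0, -0.3, -1.2]
opening: 0.0395
grasp_force: 30.0
```

Emit:
carry_out(commands=[[[0,0,-0.1],[0,0,0],3],[[0,0,-0.1],[0,0,0],3],[[0,0,0],[0,0,0],3]])

```text
clock: 7.1
eef_pos: [0.5011, -0.0965, 0.1581]
eef_rot: [-180.0, 0.0, 19.2]
ft_force: [0.3, -0.5, -0.4]
opening: 0.0394
grasp_force: 30.0
```

Emit:
carry_out(commands=[[[0,0,-0.1],[0,0,0],3],[[0,0,-0.1],[0,0,0],3],[[0,0,0],[0,0,0],3]])

```text
clock: 7.35
eef_pos: [0.5011, -0.0965, 0.1561]
eef_rot: [-180.0, 0.0, 19.2]
ft_force: [-0.2, -0.6, -0.9]
opening: 0.0392
grasp_force: 30.0
```

Emit:
carry_out(commands=[[[0,0,-0.1],[0,0,0],3],[[0,0,0],[0,0,0],3]])

```text
clock: 7.52
eef_pos: [0.5011, -0.0965, 0.1551]
eef_rot: [-180.0, 0.0, 19.2]
ft_force: [0.2, -0.3, -1.3]
opening: 0.0391
grasp_force: 30.0
```

There is still no contact at about 14 mm above the seat, so the flats match. Next I'm pushing through the nibs in small steps.

Emit:
carry_out(commands=[[[0,0,-0.1],[0,0,0],3],[[0,0,-0.1],[0,0,0],3],[[0,0,0],[0,0,0],3]])

```text
clock: 7.77
eef_pos: [0.5011, -0.0965, 0.1532]
eef_rot: [-180.0, 0.0, 19.2]
ft_force: [-0.2, -0.1, 1.5]
opening: 0.0392
grasp_force: 30.0
```

Emit:
carry_out(commands=[[[0,0,-0.1],[0,0,0],3],[[0,0,-0.1],[0,0,0],3],[[0,0,0],[0,0,0],3]])

```text
clock: 8.02
eef_pos: [0.5011, -0.0963, 0.1511]
eef_rot: [-180.0, 0.0, 19.2]
ft_force: [-0.4, 4.2, 0.2]
opening: 0.0388
grasp_force: 30.0
```

Emit:
carry_out(commands=[[[0,0,-0.1],[0,0,0],3],[[0,0,-0.1],[0,0,0],3],[[0,0,0],[0,0,0],3]])

```text
clock: 8.27
eef_pos: [0.5009, -0.0962, 0.149]
eef_rot: [-180.0, 0.0, 19.2]
ft_force: [-0.7, 4.2, -0.8]
opening: 0.0391
grasp_force: 30.0
```

There is a side force of +4 N in y, so I'm easing the knob 0.5 mm that way and reading averages.

Emit:
carry_out(commands=[[[0,0.05,0],[0,0,0],3],[[0,0,0],[0,0,0],3]])

```text
clock: 8.43
eef_pos: [0.501, -0.096, 0.149]
eef_rot: [-180.0, 0.0, 19.2]
ft_force: [-0.6, 1.0, -1.9]
opening: 0.0389
grasp_force: 30.0
```

```bash
python3 av.py; python3 - <<'E'
from bench import *
from h import *
import pickle
s=observe();f=grab_frame('wrist');E=T(s['eef_pos'],s['eef_rot']);P=f['P']=E@f['mount']
pickle.dump((f,E),open('w5.pkl','wb'));cv2.imwrite('pics/w5.png',f['img'][140:340,150:430].repeat(2,0).repeat(2,1))
c=cloud(f,P);q=(c-E[:3,3])@E[:3,:3]
m=(abs(q[...,0])<.012)&(abs(q[...,1])<.012)&(q[...,2]>.03)&(q[...,2]<.08);print('cap z tool',m.sum(),np.median(q[m][:,2]),c[m][:,2].mean(), s['wrist_torque'])
E
```

```text
8.7333 [501.02 -95.98 149.09  19.2   -0.57   1.87  -2.97] [0.02 0.01 0.02 0.   0.75 0.48 0.56]
cap z tool 1510 0.05319607085113731 0.0959039708151405 [0.38299537 0.13773661 0.05236571]
```

View pics/w5.png

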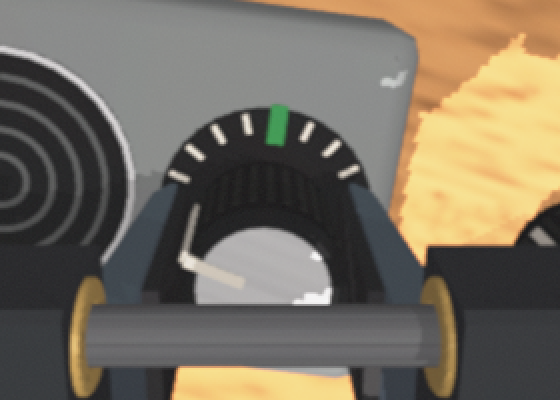

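The knob is on the shaft about 8 mm above its seat, with the pointer at (185,262) in the crop and no slip in the grip. I'm continuing down, reading the force during the motion.

Emit:
carry_out(commands=[[[0,0.02,-0.1],[0,0,0],3],[[0,0,-0.1],[0,0,0],3]])

```text
clock: 8.95
eef_pos: [0.5014, -0.0959, 0.1475]
eef_rot: [180.0, -0.0, 19.2]
ft_force: [-1.7, 0.3, 4.3]
opening: 0.0394
grasp_force: 30.0
```

Emit:
carry_out(commands=[[[0,0,-0.1],[0,0,0],3],[[0,0,-0.1],[0,0,0],3]])

```text
clock: 9.12
eef_pos: [0.5013, -0.0959, 0.1453]
eef_rot: [180.0, -0.0, 19.2]
ft_force: [-1.5, 1.0, 3.7]
opening: 0.0394
grasp_force: 30.0
```

Emit:
carry_out(commands=[[[0,0,-0.1],[0,0,0],3],[[0,0,-0.05],[0,0,0],3]])

```text
clock: 9.28
eef_pos: [0.5012, -0.0959, 0.1436]
eef_rot: [180.0, -0.0, 19.2]
ft_force: [-0.7, -0.5, 1.2]
opening: 0.039
grasp_force: 30.0
```

Emit:
carry_out(commands=[[[0,0,-0.05],[0,0,0],3],[[0,0,-0.05],[0,0,0],3]])

```text
clock: 9.45
eef_pos: [0.5012, -0.0959, 0.1426]
eef_rot: [180.0, -0.0, 19.2]
ft_force: [-0.2, -0.5, -0.4]
opening: 0.0393
grasp_force: 30.0
```

Emit:
carry_out(commands=[[[0,0,-0.05],[0,0,0],3],[[0,0,0],[0,0,0],3]])

```text
clock: 9.62
eef_pos: [0.5011, -0.0958, 0.142]
eef_rot: [180.0, 0.0, 19.2]
ft_force: [-0.8, -2.6, -4.9]
opening: 0.0391
grasp_force: 30.0
```

Emit:
carry_out(commands=[[[0,0,-0.05],[0,0,0],3],[[0,0,0],[0,0,0],3]])

```text
clock: 9.78
eef_pos: [0.5011, -0.0958, 0.1416]
eef_rot: [-180.0, 0.0, 19.2]
ft_force: [-0.2, -2.4, -4.0]
opening: 0.0391
grasp_force: 30.0
```

The force turned negative, so the nibs are snapping and drawing the knob down. I'm continuing to the seat.

Emit:
carry_out(commands=[[[0,0,-0.05],[0,0,0],3],[[0,0,0],[0,0,0],3]])

```text
clock: 9.95
eef_pos: [0.5011, -0.0958, 0.1413]
eef_rot: [-180.0, 0.0, 19.2]
ft_force: [-1.8, -2.5, -0.2]
opening: 0.0393
grasp_force: 30.0
```

Emit:
carry_out(commands=[[[0,0,-0.05],[0,0,0],3],[[0,0,0],[0,0,0],3]])

```text
clock: 10.12
eef_pos: [0.5012, -0.0958, 0.141]
eef_rot: [-180.0, 0.0, 19.2]
ft_force: [-5.0, -3.3, 7.5]
opening: 0.0391
grasp_force: 30.0
```

Seated: the TCP is at 0.141 as expected, and the force has risen to 7.5 N. I'm easing off and starting to turn toward the green mark, which is about −75° away.

Emit:
carry_out(commands=[[[-0.03,-0.02,0.04],[0,0,0],3],[[0,0,0],[0,0,-2],3],[[0,0,0],[0,0,-4],3],[[0,0,0],[0,0,-4],3],[[0,0,0],[0,0,-4],3]])

```text
clock: 10.53
eef_pos: [0.5011, -0.0959, 0.1413]
eef_rot: [180.0, -0.0, 5.0]
ft_force: [-0.2, -1.7, -0.8]
opening: 0.0392
grasp_force: 30.0
```

Emit:
carry_out(commands=[[[0,0,0],[0,0,-4],3],[[0,0,0],[0,0,-5],3],[[0,0,0],[0,0,-5],3],[[0,0,0],[0,0,-5],3]])

```text
clock: 10.87
eef_pos: [0.5012, -0.096, 0.1412]
eef_rot: [-180.0, -0.1, -14.0]
ft_force: [1.5, -2.9, -1.7]
opening: 0.0391
grasp_force: 30.0
```

Emit:
carry_out(commands=[[[0,-0.01,0],[0,0,-5],3],[[0,0,0],[0,0,-5],3],[[0,0,0],[0,0,-5],3],[[0,0,0],[0,0,-5],3],[[0,0,0],[0,0,-5],3]])

```text
clock: 11.28
eef_pos: [0.5013, -0.0963, 0.1413]
eef_rot: [-180.0, -0.1, -39.0]
ft_force: [1.1, -4.2, -2.3]
opening: 0.0395
grasp_force: 30.0
```

Emit:
carry_out(commands=[[[0,0,0],[0,0,-5],3],[[0,0,0],[0,0,-5],3],[[0,0,0],[0,0,-3],3],[[0,0,0],[0,0,0],3]])

```text
clock: 11.62
eef_pos: [0.5013, -0.0963, 0.1413]
eef_rot: [-180.0, -0.1, -51.9]
ft_force: [1.9, -3.7, -2.6]
opening: 0.0392
grasp_force: 30.0
```

```bash
python3 - <<'E'
from bench import *
from h import *
import pickle
s=observe();f=grab_frame('wrist');E=T(s['eef_pos'],s['eef_rot']);P=f['P']=E@f['mount']
pickle.dump((f,E),open('w6.pkl','wb'));print(s['eef_rot'],s['eef_pos'],s['ft_force'])
cv2.imwrite('pics/w6.png',cv2.resize(f['img'][160:310,190:390],None,fx=4,fy=4,interpolation=cv2.INTER_CUBIC))
E
```

```text
[-1.79959551e+02 -5.87033141e-02 -5.19444962e+01] [ 0.50132973 -0.09627702  0.14128429] [ 1.87237628 -3.72509322 -2.57636632]
```

View pics/w6.png

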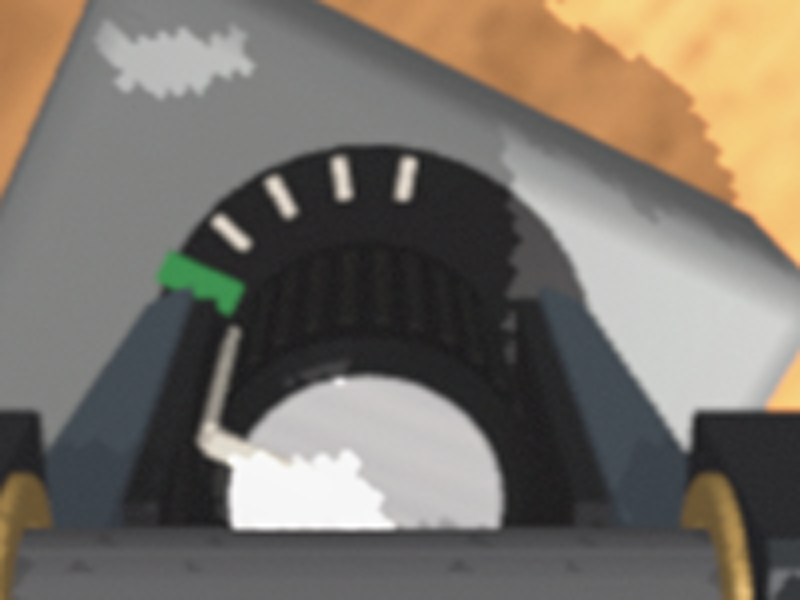

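The knob's pointer corner is at crop (207,440), the inner end of the line at (270,458), and the side line's foot at (236,330). The green mark is at (200,283), so the knob is nearly in line with it. Measuring the remainder.

```bash
python3 - <<'E'
from h import *
import pickle
f,E=pickle.load(open('w6.pkl','rb'));P=f['P']
px=lambda a:(np.array(a)+.5)/4-.5+np.array([190,160])
ang=lambda v:np.degrees(np.arctan2(v[...,1],v[...,0])).round(1)
c,_=cap(f,P,.088,(247,250,318,293),289,100);print('cap',c.round(4),'tcp',E[:2,3])
# shaft axis from the dial rim (dark/grey edge picked by eye) at z .045
for c0 in (c[:2],E[:2,3]):
    t=ray(f,[px((207,440)),px((270,458))],.088,P)[:,:2]-c0; b=ray(f,[px((236,330))],.05,P)[0,:2]-c0
    g=ray(f,[px((167,268)),px((236,298))],.045,P)[:,:2]-c0
    print('tip',ang(t),np.hypot(*t.T).round(4),'line',ang(t[0]-t[1]),'foot',ang(b),np.hypot(*b).round(4),'green',ang(g),np.hypot(*g.T).round(4),'gline',ang(g[0]-g[1]))
# pointer in hand from w5,w3 with TCP as centre
for n,pts,h in(('w5.pkl',[(242.3,271),(271.3,283)],None),('w3.pkl',[(242,271),(270,283)],None)):
    f5,E5=pickle.load(open(n,'rb'));h=E5[2,3]-.0532
    t=ray(f5,pts,h,f5['P'])[:,:2];y=np.degrees(np.arctan2(E5[1,0],E5[0,0]));print(n,'tip-yaw',ang(t-E5[:2,3])-y,'line',ang(t[0]-t[1])-y)
E
```

```text
cap [ 0.5015 -0.0958  0.0163] tcp [ 0.50132973 -0.09627702]
tip [13.9  9.9] [0.0201 0.0125] line 20.5 foot 17.1 0.0198 green [10.9  9.8] [0.0324 0.0215] gline 13.0
tip [15.1 11.8] [0.0204 0.0128] line 20.5 foot 18.2 0.0201 green [11.6 11. ] [0.0327 0.0217] gline 13.0
w5.pkl tip-yaw [67.90820473 76.40820473] line 65.30820473233229
w3.pkl tip-yaw [68.10918143 78.70918143] line 64.40918142524504
```

The remaining turn is about −4.5°. I'm turning, relieving the side load, opening, and backing up for a look from above.

Emit:
carry_out(commands=[[[0.01,-0.03,0],[0,0,-2.5],3],[[0,0,0.02],[0,0,-2],3],[[0,0,0],[0,0,0],3],[[0,0,0],[0,0,0],3]])

```text
clock: 12.0
eef_pos: [0.5012, -0.0964, 0.1413]
eef_rot: [-180.0, -0.0, -56.2]
ft_force: [3.3, -1.2, -5.2]
opening: 0.0397
grasp_force: 30.0
```

Emit:
carry_out(commands=[[[0,0,0],[0,0,0],5],[[0,0,0],[0,0,0],6],[[0,0,0],[0,0,0],6.5],[[0,0,0],[0,0,0],6.5],[[0,0,1],[0,0,0],6.5],[[0,0,3],[0,0,0],6.5],[[0,0,3],[0,0,0],6.5],[[0,0,2],[0,0,0],6.5]])

```text
clock: 12.67
eef_pos: [0.5014, -0.0965, 0.2343]
eef_rot: [-179.9, -0.1, -56.3]
ft_force: [0.4, -0.8, 0.6]
opening: 0.0651
grasp_force: 0.0
```

Emit:
carry_out(commands=[[[-1.5,2.2,0],[0,0,0],6.5],[[-1.5,2.2,0],[0,0,0],6.5],[[-1.5,2.2,0],[0,0,0],6.5],[[0,0,0],[0,0,0],6.5],[[0,0,0],[0,0,0],6.5]])

```text
clock: 13.08
eef_pos: [0.4555, -0.0297, 0.2321]
eef_rot: [-180.0, -0.0, -56.2]
ft_force: [0.0, -0.4, 0.7]
opening: 0.0645
grasp_force: 0.0
```

```bash
python3 - <<'E'
from bench import *
from h import *
import pickle
s=observe();f=grab_frame('wrist');E=T(s['eef_pos'],s['eef_rot']);P=f['P']=E@f['mount']
pickle.dump((f,E),open('w7.pkl','wb'));print(s['eef_rot'],s['eef_pos'])
pc=np.linalg.inv(P)@[.501,-.0965,.088,1];u,v=int(f['cx']+f['fx']*pc[0]/pc[2]),int(f['cy']+f['fy']*pc[1]/pc[2])
u0,v0=u-75,max(v-60,0);print(u,v,'origin',u0,v0,'cap z',cloud(f,P)[v-3:v+4,u-3:u+4,2].mean().round(4))
cv2.imwrite('pics/w7.png',cv2.resize(f['img'][v0:v0+120,u0:u0+150],None,fx=5,fy=5,interpolation=cv2.INTER_CUBIC))
E
```

```text
[-1.79973915e+02 -2.14099940e-02 -5.62053716e+01] [ 0.45553758 -0.02971514  0.23206267]
280 108 origin 205 48 cap z 0.0879
```

View pics/w7.png

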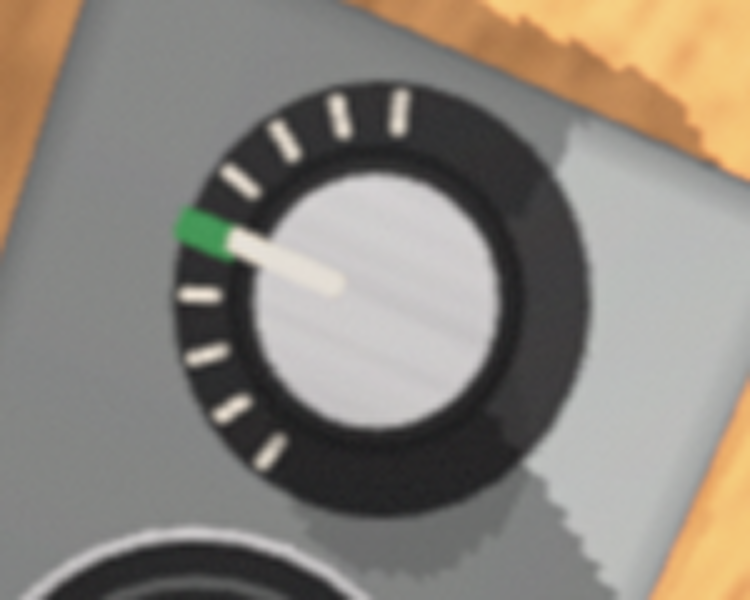

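The pointer line, from crop (335,283) to (230,242), runs straight into the green mark at (203,233). The cap height of 0.0879 matches 0.088, so the knob is home. One numeric check of the angle follows.

```bash
python3 - <<'E'
from h import *
import pickle
f,E=pickle.load(open('w7.pkl','rb'));P=f['P'];im=f['img'].astype(int)
ang=lambda v:np.degrees(np.arctan2(v[...,1],v[...,0])).round(1)
px=lambda a:(np.array(a)+.5)/5-.5+np.array([205,48])
c,_=cap(f,P,.088,(250,78,308,138),400,140);print('cap',c.round(4))
t=ray(f,[px((230,242)),px((335,283))],.088,P)[:,:2];print('tip',ang(t-c[:2]),np.hypot(*(t-c[:2]).T).round(4),'line',ang(t[0]-t[1]))
reg=np.zeros(im.shape[:2],bool);reg[50:160,230:330]=1
g=(im[...,1]>im[...,2]+30)&(im[...,1]>im[...,0]+30)&reg
w=ray(f,np.argwhere(g)[:,::-1],.045,P)[:,:2].mean(0)
cn=max(cv2.findContours(((im.max(2)<100)&reg).astype(np.uint8),0,1)[0],key=cv2.contourArea).reshape(-1,2)
from scipy.optimize import least_squares
q=ray(f,cn,.045,P)[:,:2];d=least_squares(lambda c:np.hypot(*(q-c[:2]).T)-c[2],[.5,-.096,.033],loss='soft_l1',f_scale=.0005).x
print('dial',d.round(4),'green',ang(w-d[:2]),ang(w-c[:2]))
E
```

```text
cap [ 0.5017 -0.0964  0.0157]
tip [12.   8.9] [0.0205 0.0058] line 13.3
dial [ 0.5001 -0.097   0.0311] green 12.1 11.7
```

The pointer is at 12.0° and the green mark at about 11.9°, so they line up. The gripper is open and clear, and I'm handing in.

```bash
python3 -c "
from bench import *
print(sign_off())"
```

```text
the job is handed in; nothing more can be done
None
```

The small knob is on its shaft, snapped home (cap height 87.9 mm against 88 mm expected), and its pointer is within about 1° of the green mark; the highest press force I read was about 8 N, the gripper is clear, and I handed the job in at about 13 s.

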